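# Take the blue cover off an optics module

### The arm

A 6-joint arm with a two-finger parallel gripper is mounted at the origin on the work surface. World frame = base frame: x ahead of the robot, y to its left, z up, the work surface at z = 0. Lengths are in m, angles in rad, forces in N, time in s.
With the tool pointing down it reaches from about 0.25 to 0.725 m from the base axis. Payload 4 kg.
Tool frame: the origin (TCP) lies midway between the tips of the shut fingers; the grasp point (between the pads) lies 19 mm behind it; z points along the fingers, y is the direction in which the jaws open and shut (so a half turn about z gives the same grasp; the last joint's range is limited). The gripper opens to 85 mm and grips with 20 to 120 N. Pads are 22 mm wide; open, the fingers measure 114 mm over their backs; the gripper's body (76 mm by 85 mm) begins 54 mm behind the grasp point. The pads swing forward as they close: fully open they stand 13 mm farther back than shut.
Start: joints at [-1.313, 0.241, 0.005, 1.335, 0, 1.571], TCP at [0.127, -0.483, 0.231] pointing down, gripper open.
Joint ranges: [-2.72, 2.72], [-1.05, 1.87], [-1.09, 1.28], [-1.99, 2.15], [-1.42, 1.44], [-3.14, 3.14]. Speed limits (rad/s): [2.79, 2.79, 3.14, 3.14, 3.14, 3.14].

### API

Orientations are given as a unit quaternion [x, y, z, w].
In Python, from workcell import monitor, cams, order gives the robot as it stands.
- The arm moves only by the tool send_rows, never from a script. Its argument "moves" is a list of rows, each a list of 4 numbers: the shift along the tool's x, y, z as a fraction of full scale, then the turn about the tool's z as a fraction of full scale. A call has 1 to 20 rows; each row shifts and turns the commanded pose from where the row before left it, along the tool's axes as they then stand; what a row does not reach is not made up. Full scale, the value 1, is 100 cm for a shift and 0.1 rad for a turn. A row lasts 1/10 s, in which the tool goes at most 50 mm and 8.59 degrees, less where a joint would pass 70% of its speed; a pose out of reach is approached as far as the arm can. A call with a number of a shift or a turn outside -1 to 1 is refused whole. A call with a gripper value outside its range is refused whole. "claw" is the gripper's target within -1 to 1 (fully open at 1, half-way at 0, shut at -1), set as the call begins (left out, the last holds). The fingers move at their own pace and stop on an object; the grip force is fixed at half the most. Time passes only in rows, so rows that do not move let the fingers close. It gives the time, the measured TCP pose, the force and the opening at its end, in the units of the state.
- monitor.get_obs(): the state, without advancing time (a new reading comes with each control period).
- cams.camera(name): name is "side" or "top"; returns (picture, depth): 480x640x3 uint8, blue, green, red; 480x640 float32, m along the optical axis (not along the pixel's ray), 0 where there is no reading.
- cams.camera_info(name): a dict with "intrinsics" (3x3 intrinsics, pixels), "distortion" ([k1, k2, p1, p2, k3] as OpenCV has them; the pictures are not rectified), "T" (4x4, takes a point from camera to world coordinates). Camera axes: x right, y up, looking along -z (the intrinsics and any distortion apply to the point x, -y, -z); pixel columns grow to the right and rows downward; lengths in m; the calibration is good to about 2 mm. A picture is of the moment at which its call begins. camera_info takes no time and is no camera call.
- order.job_done(): hands the job in, once; it reports no verdict.
The state is a dict: "clock": time; "joint_pos": joint angles; "joint_vel": joint speeds; "tau": joint torques, N m; "eef_pos": TCP position; "tool_rot": TCP orientation; "ft_force": force on the tool from outside, world axes, zero at the start; "ft_torque": the same for the moment, N m; "grip_width": finger opening in m.
Only numpy, scipy, OpenCV 4.12 (cv2) and the standard library are available. Lean on these libraries where they do the work, as an engineer would, in place of code of your own. Each camera call takes 0.05 s, during which the arm holds its last target.

### The job

Open the optics module with the blue cover: loosen its two captive thumbscrews one after the other by turning each anticlockwise to its stop, so that the wing head lines up with its slot. Then lift the blue cover off and lay it gently, right way up, centred and square on the black rubber mat. The screws stay in the module, loosened.

Things in the scene. Friction and masses are not known exactly. Their poses are not given: they have to be found in the camera images.
- cover_handle (a point): Centre of the 70 x 12 x 16 mm grip bar (along x) of the loose blue cover plate, 120 x 200 x 5 mm (x, y, z up), 0.3 kg; 31 mm above the plate's underside, bar top 39 mm above it. The plate starts on a white module 80 mm high, inside a 4 mm lip. Thumbscrews stand 75 mm from this point along +y (left) and -y (right), in slots 50 (x) by 22 mm. An equal module with an orange cover stands by.
- screw_left (a joint): Turn, rad, of the thumbscrew at +y of the blue cover: 0 tight, 1.25 hard stop, loose (over 1.05); starts at 0 to 0.3; grows anticlockwise from above. Its head, an upright black wing 40 long, 10 thick, 28 mm high, is centred on the axis, its long side at (value - 1.25) rad from the cover's x. Its underside is 2 mm, its top 30 mm above the plate; it does not rise. Light friction, 0.05 N m.
- screw_right (a joint): The same for the equal thumbscrew at -y of the blue cover, same values and direction. Both belong to the module and stay on it: with each wing along its slot the plate lifts over them.
- mat_top (a point): Centre of the upper face of the black rubber mat fixed on the bench, 140 x 220 mm (x, y), 4 mm thick, z up. The cover is to lie centred on it, its long side (y) along the mat's long side (y), either way round.
There are look-alikes about, which are no part of the job. What is shaped like the part that bears cover_handle but pink is not meant.

How it is judged:
By the outcome, as a careful person would: the job done as asked, in the order asked, and still so for the second after the job is handed in, with the robot touching nothing.
It also fails if it takes over 59 s, if anything falls off the work surface, if the arm or the gripper's body presses on something with over 40 N, if the wrist force passes 120 N, or if a joint passes its speed limit or range.

## Working session

There is one attempt and no reset: what is moved stays moved. The work goes in short steps, Python scripts to look and compute and a tool call to move; the robot and the scene stay as the last step left them, time stands still between calls to the robot, and variables do not carry over. Pictures are saved under pics/ and viewed, and the job is handed in when it is done.

Besides the shell and the picture viewer there is one more tool, called after "Call:" by a JSON object that holds its "fn" and its "kwargs". send_rows: Moves the arm, as the interface text tells. Its arguments: {"type":"object","properties":{"moves":{"type":"array","items":{"type":"array","items":{"type":"number","minimum":-1,"maximum":1}}},"claw":{"type":"number"}},"required":["moves"]}

```bash
ls; mkdir -p pics; python3 - <<'E'
from workcell import monitor,cams,order
import cv2,numpy as np
np.set_printoptions(precision=4,suppress=True)
o=monitor.get_obs()
for k,v in o.items(): print(k,v)
for n in("top","side"):
    p,d=cams.camera(n); cv2.imwrite(f"pics/{n}0.png",p); np.save(f"{n}0.npy",d); 
    i=cams.camera_info(n); print(n,i)
E
```

```text
pics
clock 0.0
joint_pos [-1.313   0.2414  0.0037  1.3352 -0.      1.5708]
joint_vel [ 0.     -0.0006 -0.0005 -0.      0.0002  0.0019]
tau [ -0.0009 -37.2316  25.241    0.017   -0.0001  -0.    ]
eef_pos [ 0.1273 -0.4829  0.2304]
tool_rot [ 0.9917  0.1285 -0.0001 -0.0011]
ft_force [-0.8226 -0.3477  0.3207]
ft_torque [ 0.0348  0.0118 -0.0084]
grip_width 0.08555554583968762
top {'intrinsics': array([[443.3075,   0.    , 325.8063],
       [  0.    , 443.3075, 245.1789],
       [  0.    ,   0.    ,   1.    ]]), 'distortion': array([-0.0478,  0.    ,  0.    ,  0.    ,  0.    ]), 'T': array([[-0.0199,  0.9942, -0.1058,  0.3185],
       [-0.9994, -0.017 ,  0.0289,  0.0089],
       [ 0.0269,  0.1063,  0.994 ,  1.0059],
       [ 0.    ,  0.    ,  0.    ,  1.    ]])}
side {'intrinsics': array([[487.8973,   0.    , 318.2114],
       [  0.    , 487.8973, 246.8013],
       [  0.    ,   0.    ,   1.    ]]), 'distortion': array([-0.0416,  0.    ,  0.    ,  0.    ,  0.    ]), 'T': array([[-0.9562,  0.2046, -0.2094,  0.1875],
       [-0.2927, -0.6607,  0.6912,  0.8374],
       [ 0.003 ,  0.7222,  0.6916,  0.9434],
       [ 0.    ,  0.    ,  0.    ,  1.    ]])}
```

View pics/top0.png

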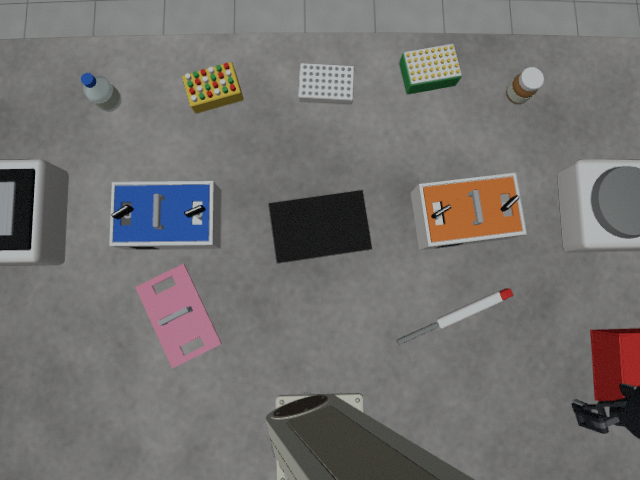

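View pics/side0.png

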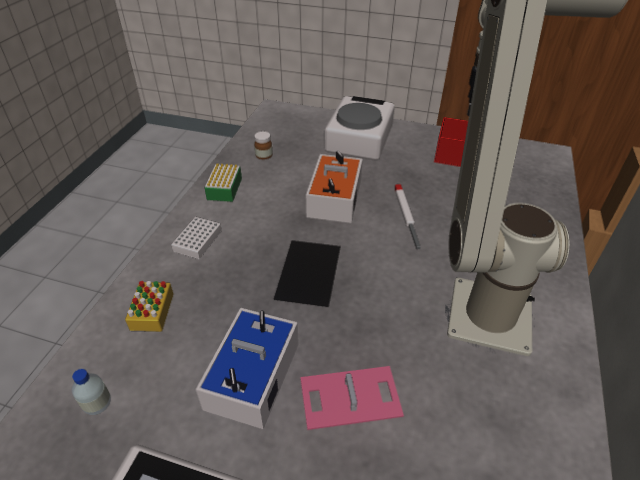

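Top view: the blue module is at about (163,213), with its bar at (157,211) and its wings at (122,212) for +y and (196,211) for -y. The mat is at (320,227). Possible mix-ups are the orange cover's bar at (477,207) and the pink cover's bar at (176,316). I choose the blue one, and now measure it.

```bash
cat > h.py <<'E'
from workcell import monitor,cams,order
import cv2,numpy as np
np.set_printoptions(precision=4,suppress=True)
def rays(n,uv):
    i=cams.camera_info(n); q=cv2.undistortPoints(np.float64(uv).reshape(-1,1,2),i["intrinsics"],i["distortion"]).reshape(-1,2)
    d=np.c_[q[:,0],-q[:,1],-np.ones(len(q))]; T=i["T"]; return T[:3,3],d@T[:3,:3].T
def plane(n,uv,z):
    o,d=rays(n,uv); return o+d*((z-o[2])/d[:,2])[:,None]
def depthpts(n,uv,dep):
    o,d=rays(n,uv); uv=np.int32(np.round(uv)); return o+d*dep[uv[:,1],uv[:,0]][:,None]
def rect(P):
    (c,s,a)=cv2.minAreaRect(np.float32(P[:,:2]*1000)); bp=cv2.boxPoints((c,s,a)); e=bp[1]-bp[0]; f=bp[2]-bp[1]
    l=e if np.linalg.norm(e)>np.linalg.norm(f) else f
    ang=np.degrees(np.arctan2(l[1],l[0]))%180
    return np.array(c),np.array(s),ang
def big(m,n=1):
    cs,_=cv2.findContours(m.astype(np.uint8),cv2.RETR_EXTERNAL,cv2.CHAIN_APPROX_NONE)
    return sorted(cs,key=cv2.contourArea)[::-1][:n]
E
python3 - <<'E'
from h import *
for n in("top","side"):
    p=cv2.imread(f"pics/{n}0.png"); d=np.load(f"{n}0.npy"); hsv=cv2.cvtColor(p,cv2.COLOR_BGR2HSV)
    H,S,V=cv2.split(hsv)
    m=(H>105)&(H<130)&(S>150)&(V>60); c=big(m)[0].reshape(-1,2)
    print(n,"blue",rect(plane(n,c,.085)), "rim?")
    ys,xs=np.nonzero(m); P=depthpts(n,np.c_[xs,ys],d); print(" depth z med",np.median(P[:,2]))
    k=(V<45); 
    for cc in big(k,8):
        cc=cc.reshape(-1,2); print("  dark",cv2.boundingRect(cc),rect(plane(n,cc,.004)))
x0,y0,w,h=100,170,130,90
p=cv2.imread("pics/top0.png"); a=cv2.resize(p[y0:y0+h,x0:x0+w],None,fx=6,fy=6,interpolation=cv2.INTER_CUBIC); cv2.imwrite("pics/crop0.png",a)
p=cv2.imread("pics/side0.png"); a=cv2.resize(p[300:430,190:310],None,fx=4.6,fy=4.6,interpolation=cv2.INTER_CUBIC); cv2.imwrite("pics/crop1.png",a)
E
```

```text
top blue (array([491.8288, 327.3848]), array([199.4126, 117.1422]), np.float32(89.01975)) rim?
 depth z med 0.08421833524005029
  dark (269, 191, 103, 72) (array([470.0741,  -7.535 ]), array([137.2534, 216.4996]), np.float32(97.43475))
  dark (0, 169, 35, 81) (array([521.9767, 691.2118]), array([191.5615,  81.7119]), np.float32(3.499131))
  dark (572, 384, 68, 54) (array([  35.5492, -652.4159]), array([162.6363, 118.9839]), np.float32(86.11647))
  dark (274, 396, 53, 20) (array([71.5529, 43.4983]), array([ 25.3472, 119.7322]), np.float32(106.77793))
  dark (113, 205, 20, 14) (array([508.1082, 442.381 ]), array([18.2496, 44.5223]), np.float32(130.14099))
  dark (186, 205, 19, 12) (array([507.2323, 276.8656]), array([12.4568, 43.1004]), np.float32(120.81956))
  dark (501, 196, 16, 15) (array([ 516.6408, -452.3791]), array([11.516 , 48.9249]), np.float32(132.49014))
  dark (132, 247, 24, 2) (array([426.8782, 393.0688]), array([52.5185,  2.2781]), np.float32(89.02511))
side blue (array([491.1811, 329.446 ]), array([199.6497, 119.6133]), np.float32(89.77681)) rim?
 depth z med 0.084950865
[... 180 characters left out ...]
[823.3308,  65.4171]), np.float32(89.77782))
  dark (123, 452, 99, 28) (array([557.6036, 557.0873]), array([184.6322,  51.829 ]), np.float32(17.784275))
  dark (471, 14, 29, 116) (array([   96.2113, -1566.7878]), array([1349.9333,   64.8711]), np.float32(88.25173))
  dark (601, 149, 38, 80) (array([-393.3718, -676.6868]), array([520.1853,  45.4114]), np.float32(69.88674))
  dark (449, 220, 11, 45) (array([ 111.6025, -238.4408]), array([ 27.9216, 187.6648]), np.float32(95.188156))
  dark (468, 53, 11, 50) (array([  137.1068, -1367.2595]), array([ 24.7849, 530.3261]), np.float32(90.05848))
  dark (268, 379, 10, 31) (array([432.3424, 358.4685]), array([70.4091, 12.4544]), np.float32(89.552086))
```

View pics/crop0.png

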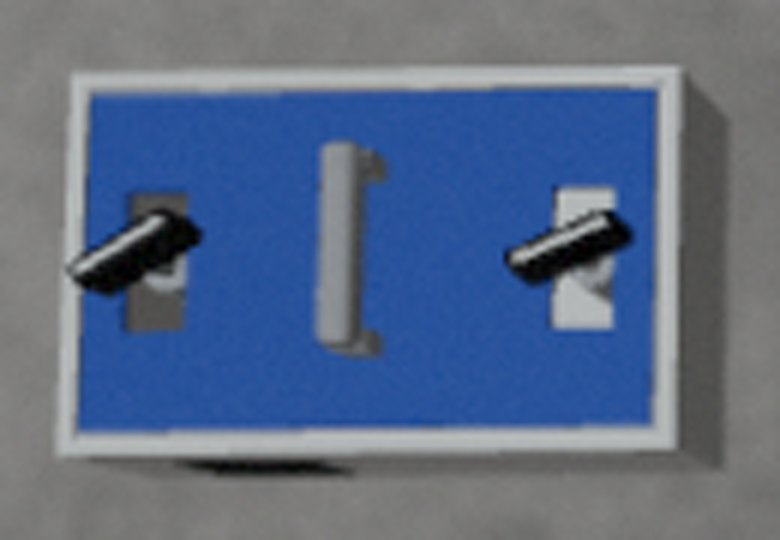

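View pics/crop1.png

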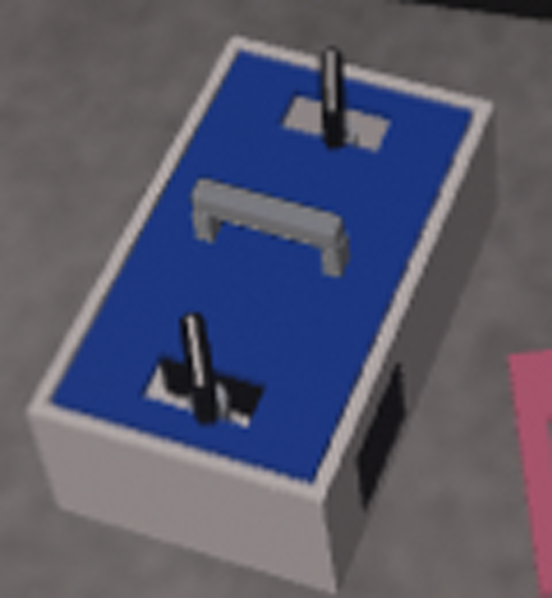

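The crop confirms the choice: blue plate, grey bar, and two black wings standing skew across their slots. Next I refine the wings and bar using depth.

```bash
cat > m.py <<'E'
from h import *
def wings(p,d,n,zlo=.100,c0=(.4915,.3285),verbose=1):
    vv,uu=np.mgrid[0:480,0:640]; P=depthpts(n,np.c_[uu.ravel(),vv.ravel()],d)
    V=p.max(axis=2).ravel()
    ok=(d.ravel()>0)&(P[:,2]>zlo)&(P[:,2]<.135)
    for nm,dy in(("L",.075),("H",0),("R",-.075)):
        s=ok&(np.hypot(P[:,0]-c0[0],P[:,1]-c0[1]-dy)<.042)&(abs(P[:,1]-c0[1]-dy)<.036)
        Q=P[s]
        if len(Q)<8: print(n,nm,"few"); continue
        c,sz,a=rect(Q); q=Q[:,:2]-Q[:,:2].mean(0); w,v=np.linalg.eigh(q.T@q); ang=np.degrees(np.arctan2(v[1,1],v[0,1]))
        ang=(ang+90)%180-90
        print(n,nm,len(Q),"rectc",c,"mean",Q[:,:2].mean(0)*1000,"size",sz,"ang",ang,"zmax",np.percentile(Q[:,2],[50,95]))
E
python3 - <<'E'
from m import *
for n in("top","side"):
    p=cv2.imread(f"pics/{n}0.png"); d=np.load(f"{n}0.npy"); wings(p,d,n)
    # slots/bar pixel cross-check: bar grey top on plane .119? 
    H,S,V=cv2.split(cv2.cvtColor(p,cv2.COLOR_BGR2HSV))
E
```

```text
top L 133 rectc [491.1379 401.2152] mean [490.4118 400.4691] size [10.1321 39.0968] ang -57.33728902050552 zmax [0.1129 0.1167]
top H 249 rectc [491.0313 325.8632] mean [490.2534 325.0797] size [13.1721 70.6729] ang -1.878923642235236 zmax [0.1173 0.1206]
top R 126 rectc [490.2535 252.3386] mean [489.0898 251.0874] size [11.4767 40.926 ] ang -67.13571871028157 zmax [0.1133 0.1166]
side L 117 rectc [491.0626 404.0615] mean [489.1621 406.9294] size [10.0039 40.8312] ang -58.455478391075815 zmax [0.1136 0.1167]
side H 283 rectc [490.1371 329.514 ] mean [488.2922 330.5456] size [70.4356 14.5117] ang 0.2594923513026117 zmax [0.1171 0.1209]
side R 87 rectc [489.0234 254.8843] mean [487.7048 257.7076] size [ 9.4041 39.1902] ang -68.31522087470535 zmax [0.1141 0.1176]
```

Call:
{"fn": "send_rows", "kwargs": {"moves": [[0,0,0,-1],[0,0,0,-1],[0,0,0,-1],[0,0,0,-1],[0,0,0,-1]], "claw": 1}}

```text
clock: 0.6
eef_pos: [0.1274, -0.4831, 0.2308]
tool_rot: [0.928, 0.372, 0.0, -0.001]
ft_force: [0.2, -0.1, -0.1]
grip_width: 0.0854
```

```bash
python3 - <<'E'
from h import *
o=monitor.get_obs(); print(o["joint_pos"],o["tool_rot"],o["eef_pos"])
E
```

```text
[-1.313   0.2411  0.0042  1.3352  0.      1.0667] [ 0.9283  0.3718  0.0001 -0.0006] [ 0.1274 -0.4831  0.2308]
```

Call:
{"fn": "send_rows", "kwargs": {"moves": [[0,0,0,-1],[0,0,0,-1],[0,0,0,-1],[0,0,0,-1],[0,0,0,-1],[0,0,0,-1],[0,0,0,-1],[0,0,0,-1],[0,0,0,-1],[0,0,0,-1],[0,0,0,-1],[0,0,0,-1],[0,0,0,-1],[0,0,0,-0.68]]}}

```text
clock: 2.0
eef_pos: [0.1274, -0.4831, 0.2308]
tool_rot: [0.485, 0.875, 0.0, -0.0]
ft_force: [-0.8, -0.6, -0.1]
grip_width: 0.0851
```

Call:
{"fn": "send_rows", "kwargs": {"moves": [[0.028,0.039,0,0],[0.028,0.039,0,0],[0.028,0.039,0,0],[0.028,0.039,0,0],[0.028,0.039,0,0],[0.028,0.039,0,0],[0.028,0.039,0,0],[0.028,0.039,0,0],[0.028,0.039,0,0],[0.028,0.039,0,0],[0.028,0.039,0,0],[0.028,0.039,0,0],[0.028,0.039,0,0],[0.028,0.039,0,0],[0.028,0.039,0,0],[0.028,0.039,0,0],[0.028,0.039,0,0],[0.028,0.039,0,0],[0.028,0.039,0,0],[0,0,0,0]]}}

```text
clock: 4.0
eef_pos: [0.4778, 0.364, 0.2274]
tool_rot: [0.484, 0.875, -0.001, -0.001]
ft_force: [-0.2, 0.2, -0.5]
grip_width: 0.0852
```

```bash
cat > st.py <<'E'
from h import *
import sys
o=monitor.get_obs(); q=o["tool_rot"]; psi=2*np.arctan2(q[1],q[0]); print(o["clock"],"psi",np.degrees(psi)%360,"pos",o["eef_pos"],"j",o["joint_pos"],"w",o["grip_width"],"F",o["ft_force"],"M",o["ft_torque"])
if len(sys.argv)>2:
    t=np.array([float(a) for a in sys.argv[1:3]]); D=t-o["eef_pos"][:2]
    print("to go tool x,y",D@[np.cos(psi),np.sin(psi)],D@[np.sin(psi),-np.cos(psi)])
E
python3 st.py .491 .4027
```

```text
4.0 psi 122.05725800501853 pos [0.4778 0.364  0.2274] j [0.6505 0.4482 0.2919 1.4171 0.0011 1.6618] w 0.08516704100535855 F [-0.2052  0.1609 -0.4551] M [-0.0685  0.0295 -0.0163]
to go tool x,y 0.025805547213931666 0.031762840112513166
```

Call:
{"fn": "send_rows", "kwargs": {"moves": [[0.026,0.032,0,0],[0,0,0.035,0],[0,0,0.035,0],[0,0,0.02,0],[0,0,0,0],[0,0,0,0]], "claw": 0}}

```text
clock: 4.6
eef_pos: [0.4902, 0.3976, 0.1414]
tool_rot: [0.486, 0.874, -0.0, -0.0]
ft_force: [1.3, -0.0, 0.5]
grip_width: 0.0422
```

```bash
python3 st.py .491 .4027; python3 - <<'E'
from h import *
p,d=cams.camera("side"); cv2.imwrite("pics/s1.png",p)
cv2.imwrite("pics/s1c.png",cv2.resize(p[250:450,150:350],None,fx=3,fy=3))
E
```

```text
4.6 psi 121.78229826726502 pos [0.4902 0.3976 0.1414] j [ 0.6814  0.549   0.23    1.2527 -0.      1.6975] w 0.04223288383526165 F [ 1.2733 -0.0233  0.5207] M [ 0.0078  0.0262 -0.0089]
to go tool x,y 0.003952983751158037 0.003350194292719309
```

View pics/s1c.png

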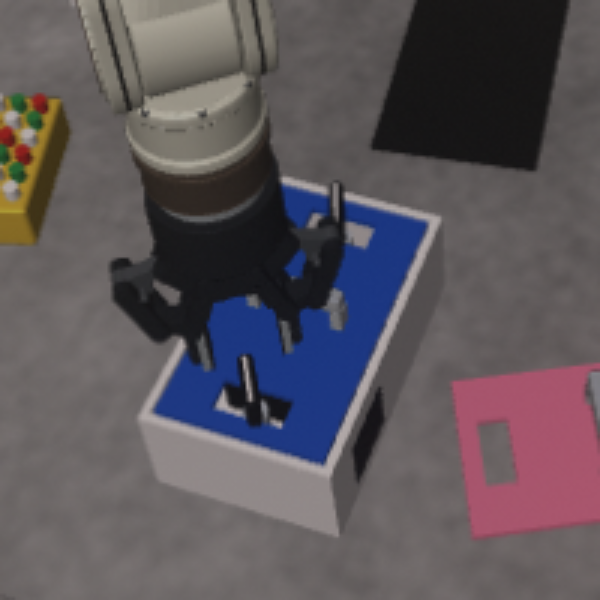

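The open fingers, at (205,350) and (288,340), straddle the left wing at (250,390). I descend and close on it.

Call:
{"fn": "send_rows", "kwargs": {"moves": [[0.004,0.003,0,0],[0,0,0.025,0],[0,0,0.025,0],[0,0,0,0],[0,0,0,0]]}}

```text
clock: 5.15
eef_pos: [0.4912, 0.4035, 0.0924]
tool_rot: [0.486, 0.874, 0.0, 0.0]
ft_force: [-0.9, -0.4, 0.7]
grip_width: 0.0427
```

Call:
{"fn": "send_rows", "kwargs": {"moves": [[0,0,0,0],[0,0,0,0],[0,0,0,0],[0,0,0,0],[0,0,0,0],[0,0,0,0]], "claw": -1}}

```text
clock: 5.75
eef_pos: [0.4911, 0.4035, 0.0934]
tool_rot: [0.486, 0.874, 0.001, 0.0]
ft_force: [-2.4, -2.2, 5.8]
grip_width: 0.0085
```

```bash
python3 st.py .491 .4027
```

```text
5.75 psi 121.7963717420161 pos [0.4911 0.4035 0.0934] j [0.6876 0.5893 0.1689 1.1482 0.0003 1.7034] w 0.008517661851574801 F [-2.375  -2.1718  5.846 ] M [-0.327   0.5173 -0.0452]
to go tool x,y -0.0005799256938973148 -0.0005181087589664269
```

Call:
{"fn": "send_rows", "kwargs": {"moves": [[0,0,0,-0.5],[0,0,0,-0.8],[0,0,0,-0.8],[0,0,0,-0.8],[0,0,0,-0.8],[0,0,0,-0.8],[0,0,0,-0.8],[0,0,0,-0.8],[0,0,0,-0.8],[0,0,0,-0.8],[0,0,0,-0.8],[0,0,0,-0.8],[0,0,0,-0.5],[0,0,0,0],[0,0,0,0]]}}

```text
clock: 7.25
eef_pos: [0.4902, 0.4019, 0.0934]
tool_rot: [0.018, 1.0, -0.001, -0.0]
ft_force: [-4.2, -5.1, 8.3]
grip_width: 0.0089
```

```bash
python3 st.py .491 .4027
```

```text
7.25 psi 177.93441300995812 pos [0.4902 0.4019 0.0934] j [ 0.6872  0.5886  0.1676  1.1509 -0.0007  0.7232] w 0.008947113557250053 F [-4.223  -5.0534  8.3279] M [-1.0932  1.0008  0.0842]
to go tool x,y -0.0008044856622238788 0.0007923977172238104
```

Not at the stop yet (ψ 177.9 against about 179.4 expected). I'll go on gently and watch the moment.

Call:
{"fn": "send_rows", "kwargs": {"moves": [[0,0,0,-0.2],[0,0,0,-0.2],[0,0,0,0],[0,0,0,0]]}}

```text
clock: 7.65
eef_pos: [0.4902, 0.4019, 0.0934]
tool_rot: [-0.002, 1.0, -0.001, -0.0]
ft_force: [-5.0, -5.9, 8.4]
grip_width: 0.0084
```

```bash
python3 st.py .491 .4027
```

```text
7.65 psi 180.19352578519303 pos [0.4902 0.4019 0.0934] j [ 0.6871  0.5887  0.1676  1.151  -0.0007  0.6837] w 0.008368667350331439 F [-4.9616 -5.8652  8.4253] M [-1.1211  1.039  -0.0954]
to go tool x,y -0.0008040006038236553 0.0008103205522297761
```

Call:
{"fn": "send_rows", "kwargs": {"moves": [[0,0,0,-0.2],[0,0,0,-0.2],[0,0,0,0],[0,0,0,0]]}}

```text
clock: 8.05
eef_pos: [0.4902, 0.4018, 0.0934]
tool_rot: [-0.021, 1.0, -0.001, -0.0]
ft_force: [-4.6, -4.9, 8.9]
grip_width: 0.0088
```

```bash
python3 st.py .491 .4027
```

```text
8.05 psi 182.35603785087957 pos [0.4902 0.4018 0.0934] j [ 0.6868  0.5886  0.1676  1.151  -0.0004  0.6457] w 0.00878598884971133 F [-4.6188 -4.931   8.8574] M [-0.9478  1.115  -0.9109]
to go tool x,y -0.0008338817019409247 0.0008296898482204601
```

The moment is -0.9 N m, so the left screw is at its stop. I open, lift, and go to the right screw while turning back.

Call:
{"fn": "send_rows", "kwargs": {"moves": [[0,0,0,0],[0,0,0,0],[0,0,0,0],[0,0,0,0],[0,0,-0.02,0],[0,0,-0.04,0],[0,0,-0.04,0],[0.002,-0.04,0,0],[0.002,-0.04,0,0],[0.002,-0.04,0,0],[0.001,-0.029,0,0]], "claw": 0}}

```text
clock: 9.15
eef_pos: [0.4902, 0.2519, 0.1914]
tool_rot: [-0.022, 1.0, -0.0, 0.0]
ft_force: [-0.1, -0.9, 0.6]
grip_width: 0.0428
```

Call:
{"fn": "send_rows", "kwargs": {"moves": [[0,0,0,1],[0,0,0,1],[0,0,0,1],[0,0,0,1],[0,0,0,1],[0,0,0,1],[0,0,0,1],[0,0,0,1],[0,0,0,1],[0,0,0,1],[0,0,0,1],[0,0,0,1],[0,0,0,0.2],[0,0,0,0]]}}

```text
clock: 10.55
eef_pos: [0.4905, 0.254, 0.1912]
tool_rot: [0.554, 0.833, 0.0, -0.0]
ft_force: [0.0, 0.2, -0.0]
grip_width: 0.0425
```

```bash
python3 st.py .489 .2532; python3 - <<'E'
from m import *
p,d=cams.camera("side"); cv2.imwrite("pics/s2.png",p); wings(p,d,"side")
cv2.imwrite("pics/s2c.png",cv2.resize(p[250:450,150:350],None,fx=3,fy=3))
E
```

```text
10.55 psi 112.72215764198091 pos [0.4905 0.254  0.1912] j [0.4778 0.3635 0.0698 1.2772 0.     1.652 ] w 0.04248067291672938 F [ 0.0185  0.2321 -0.0119] M [ 0.0366 -0.0066  0.0142]
to go tool x,y -0.00016966562071307731 -0.0016673578459460508
side L 157 rectc [490.736  403.8001] mean [489.7723 405.7767] size [40.3145 11.541 ] ang 0.9447524697044116 zmax [0.1131 0.1171]
side H 287 rectc [490.1515 328.8794] mean [488.2742 330.6653] size [69.9776 14.0584] ang 0.375380201660505 zmax [0.1174 0.1208]
side R 85 rectc [488.9482 254.152 ] mean [487.7722 257.4392] size [ 8.9512 39.6641] ang -68.45712879013624 zmax [0.1143 0.1178]
```

View pics/s2c.png

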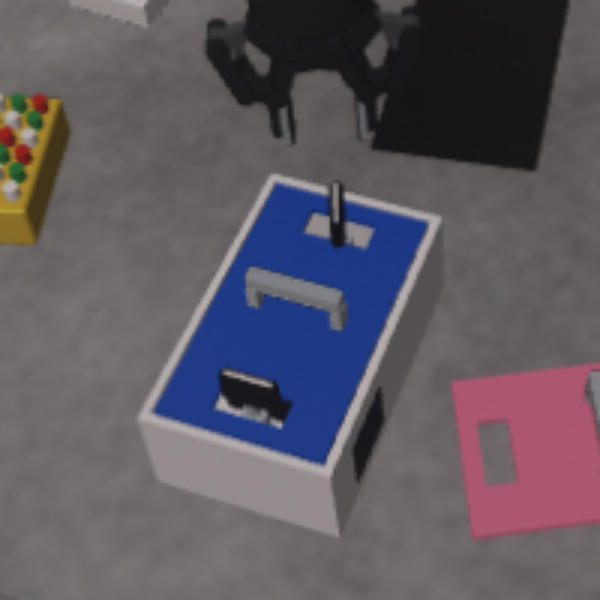

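The left wing at (255,390) now lies along its slot, parallel to the bar. Now the right wing, at (337,212).

Call:
{"fn": "send_rows", "kwargs": {"moves": [[0,-0.001,0.04,0.1],[0,0,0.04,0],[0,0,0.019,0],[0,0,0,0],[0,0,0,0]]}}

```text
clock: 11.1
eef_pos: [0.4898, 0.2536, 0.0927]
tool_rot: [0.558, 0.83, 0.0, -0.0]
ft_force: [0.4, 0.3, 0.8]
grip_width: 0.0426
```

Call:
{"fn": "send_rows", "kwargs": {"moves": [[0,0,0,0],[0,0,0,0],[0,0,0,0],[0,0,0,0],[0,0,0,0]], "claw": -1}}

```text
clock: 11.6
eef_pos: [0.4904, 0.2541, 0.0942]
tool_rot: [0.559, 0.829, 0.001, 0.001]
ft_force: [-1.2, -0.8, 6.1]
grip_width: 0.009
```

```bash
python3 st.py .489 .2532
```

```text
11.6 psi 112.07153801326022 pos [0.4904 0.2541 0.0942] j [ 0.4779  0.4356 -0.0883  1.0438  0.0001  1.6635] w 0.009030073152424328 F [-1.2302 -0.758   6.0731] M [-0.1652  0.3346  0.0342]
to go tool x,y -0.00025216256085754097 -0.0016423978089168602
```

Call:
{"fn": "send_rows", "kwargs": {"moves": [[0,0,0,-0.5],[0,0,0,-0.8],[0,0,0,-0.8],[0,0,0,-0.8],[0,0,0,-0.8],[0,0,0,-0.8],[0,0,0,-0.8],[0,0,0,-0.8],[0,0,0,-0.8],[0,0,0,-0.8],[0,0,0,-0.8],[0,0,0,-0.8],[0,0,0,-0.8],[0,0,0,-0.8],[0,0,0,-0.5],[0,0,0,-0.3],[0,0,0,-0.3],[0,0,0,0],[0,0,0,0]]}}

```text
clock: 13.5
eef_pos: [0.4889, 0.2519, 0.0942]
tool_rot: [-0.006, 1.0, -0.001, -0.0]
ft_force: [-4.8, -5.9, 11.2]
grip_width: 0.0088
```

```bash
python3 st.py .489 .2532
```

```text
13.5 psi 180.697735850866 pos [0.4889 0.2519 0.0942] j [ 0.4768  0.4345 -0.09    1.0475 -0.0021  0.4647] w 0.008845210933734601 F [-4.7591 -5.9091 11.1987] M [-1.169   1.0959 -0.3875]
to go tool x,y -9.632631927528497e-05 0.0013379571400816421
```

Call:
{"fn": "send_rows", "kwargs": {"moves": [[0,0,0,-0.2],[0,0,0,-0.15],[0,0,0,0],[0,0,0,0]]}}

```text
clock: 13.9
eef_pos: [0.4889, 0.2518, 0.0942]
tool_rot: [-0.023, 1.0, -0.001, -0.0]
ft_force: [-5.9, -4.9, 10.6]
grip_width: 0.0085
```

```bash
python3 st.py .489 .2532
```

```text
13.9 psi 182.60019896562957 pos [0.4889 0.2518 0.0942] j [ 0.4767  0.4345 -0.09    1.0475 -0.0018  0.4313] w 0.008515054507019306 F [-5.8505 -4.9124 10.6034] M [-1.0976  1.0558 -1.0206]
to go tool x,y -0.00016758352564455407 0.0013527209768514454
```

Call:
{"fn": "send_rows", "kwargs": {"moves": [[0,0,0,0],[0,0,0,0],[0,0,0,0],[0,0,0,0],[0,0,-0.02,0],[0,0,-0.04,0],[0,0,-0.04,0],[0,0,0,0.3],[0,0,0,0.2]], "claw": 0}}

```text
clock: 14.8
eef_pos: [0.4903, 0.2541, 0.1934]
tool_rot: [0.001, 1.0, 0.001, 0.001]
ft_force: [-0.4, -0.4, -0.8]
grip_width: 0.0429
```

```bash
python3 st.py .4898 .3270; python3 - <<'E'
from m import *
p,d=cams.camera("side"); cv2.imwrite("pics/s3.png",p); wings(p,d,"side")
cv2.imwrite("pics/s3c.png",cv2.resize(p[250:450,150:350],None,fx=3,fy=3))
E
```

```text
14.8 psi 179.89693950475365 pos [0.4903 0.2541 0.1934] j [0.4781 0.3597 0.07   1.2781 0.     0.4799] w 0.04286043173250672 F [-0.4139 -0.3735 -0.8271] M [ 0.0012 -0.0774  0.0556]
to go tool x,y 0.0006081803347405555 0.07293199540975968
side L 158 rectc [490.8426 403.7649] mean [489.9459 405.6919] size [39.7895 12.3528] ang 0.7123342169977889 zmax [0.1128 0.1169]
side H 289 rectc [490.2255 328.7765] mean [488.5468 330.6842] size [13.7509 69.5285] ang 0.4220922476494877 zmax [0.1176 0.1209]
side R 132 rectc [489.5395 253.8551] mean [489.0849 255.3069] size [40.2378 11.4412] ang 0.650558389343928 zmax [0.1125 0.1166]
```

View pics/s3c.png

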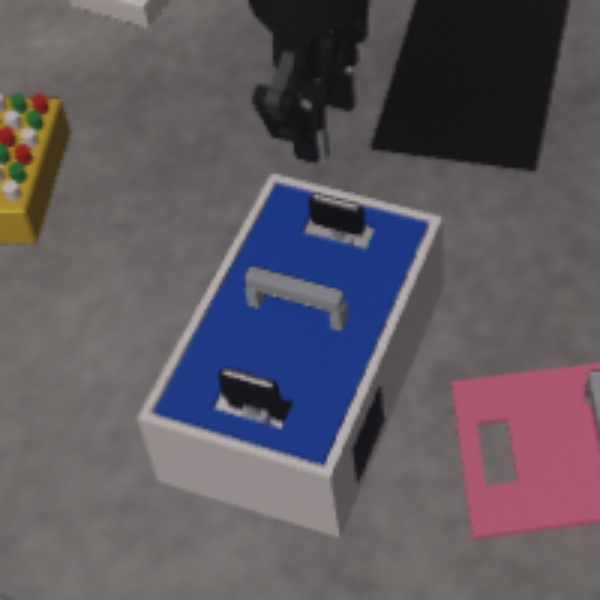

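Both wings, at (335,215) and (255,390), now lie along their slots within 0.3° of the bar. I go on to grip the bar.

Call:
{"fn": "send_rows", "kwargs": {"moves": [[0,0.037,0,0],[0,0.0365,0,0],[0,0,0.04,0],[0,0,0.04,0],[0,0,0.02,0],[0,0,0,0],[0,0,0,0]]}}

```text
clock: 15.55
eef_pos: [0.4888, 0.3265, 0.0912]
tool_rot: [0.0, 1.0, -0.001, -0.001]
ft_force: [0.7, 0.7, 0.5]
grip_width: 0.0427
```

```bash
python3 st.py .4898 .3275
```

```text
15.55 psi 179.9617508292954 pos [0.4888 0.3265 0.0912] j [0.589  0.5066 0.0199 1.0871 0.     0.5896] w 0.0426630060952204 F [0.6992 0.6748 0.4612] M [0.0448 0.0079 0.0093]
to go tool x,y -0.0010072119231647608 0.0009582140499031336
```

Call:
{"fn": "send_rows", "kwargs": {"moves": [[0,0,0,0],[0,0,0,0],[0,0,0,0],[0,0,0,0],[0,0,0,0],[0,0,0,0]], "claw": -1}}

```text
clock: 16.15
eef_pos: [0.4907, 0.3276, 0.0941]
tool_rot: [0.0, 1.0, 0.001, 0.001]
ft_force: [0.0, -0.8, 6.2]
grip_width: 0.011
```

```bash
python3 st.py .4898 .3275
```

```text
16.15 psi 179.94833906876445 pos [0.4907 0.3276 0.0941] j [ 0.5888  0.503   0.0224  1.0866 -0.0001  0.5897] w 0.010983450315608542 F [ 0.0314 -0.7564  6.221 ] M [-0.1332 -0.0034  0.0151]
to go tool x,y 0.0008569779552760341 -0.0001225161784466026
```

Call:
{"fn": "send_rows", "kwargs": {"moves": [[0,0,-0.005,0],[0,0,-0.01,0],[0,0,-0.01,0],[0,0,-0.01,0],[0,0,-0.01,0],[0,0,-0.01,0],[0,0,-0.015,0],[0,0,-0.02,0],[0,0,-0.02,0],[0,0,0,0],[0,0,0,0]]}}

```text
clock: 17.25
eef_pos: [0.4898, 0.3271, 0.2026]
tool_rot: [0.0, 1.0, 0.0, 0.0]
ft_force: [-1.0, 1.0, -2.8]
grip_width: 0.0107
```

```bash
python3 st.py .4898 .3275; python3 - <<'E'
from m import *
p,d=cams.camera("side"); cv2.imwrite("pics/s4.png",p)
cv2.imwrite("pics/s4c.png",cv2.resize(p[200:450,130:350],None,fx=2.4,fy=2.4))
p,d=cams.camera("top"); cv2.imwrite("pics/t4.png",p)
E
```

```text
17.25 psi 179.95327574720656 pos [0.4898 0.3271 0.2026] j [ 0.5889  0.43    0.1997  1.3393 -0.      0.5897] w 0.01073397165013696 F [-0.9663  0.9699 -2.7622] M [0.0028 0.0117 0.0354]
to go tool x,y -1.0352694086553762e-05 0.00036046211889098384
```

View pics/s4c.png

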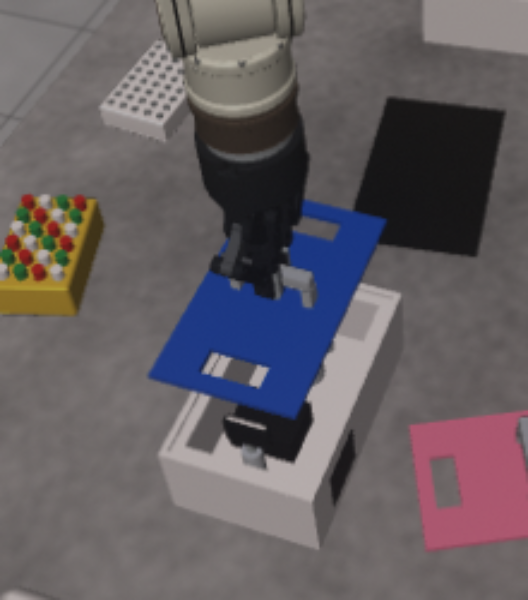

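View pics/t4.png

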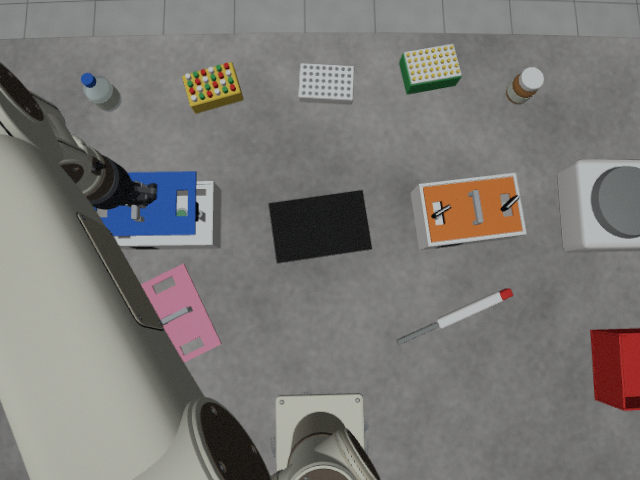

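The cover hangs level and clear of the wings, and the screws are still in the module. Both views agree on the mat: centre about (0.469, -0.007), yaw 7.4°. I carry the cover over.

Call:
{"fn": "send_rows", "kwargs": {"moves": [[0,-0.01,0,0],[0.002,-0.02,0,0],[0.002,-0.03,0,0],[0.002,-0.03,0,0],[0.002,-0.03,0,0],[0.002,-0.03,0,0],[0.002,-0.03,0,0],[0.002,-0.03,0,0],[0.002,-0.03,0,0],[0.002,-0.03,0,0],[0.002,-0.03,0,0],[0.002,-0.02,0,0],[0.001,-0.014,0,0],[0,0,0,-0.3],[0,0,0,-0.4],[0,0,0,-0.4],[0,0,0,-0.2],[0,0,0,0],[0,0,0,0]]}}

```text
clock: 19.25
eef_pos: [0.4663, -0.0065, 0.2022]
tool_rot: [-0.065, 0.998, 0.0, -0.0]
ft_force: [0.1, 0.5, -2.8]
grip_width: 0.0106
```

```bash
python3 st.py .4685 -.0068; python3 - <<'E'
from m import *
for n in("side","top"):
    p,d=cams.camera(n); cv2.imwrite(f"pics/{n}5.png",p)
E
```

```text
19.25 psi 187.42996684545636 pos [ 0.4663 -0.0065  0.2022] j [-0.0141  0.19   -0.1368  1.2443  0.0001 -0.1438] w 0.010627704202591797 F [ 0.0925  0.4688 -2.847 ] M [-0.0773 -0.005   0.0059]
to go tool x,y -0.002188110047144653 -0.0005455838404938185
```

View pics/side5.png

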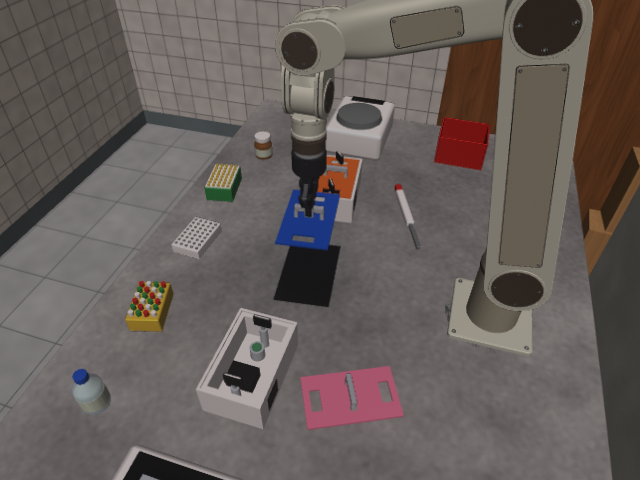

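View pics/top5.png

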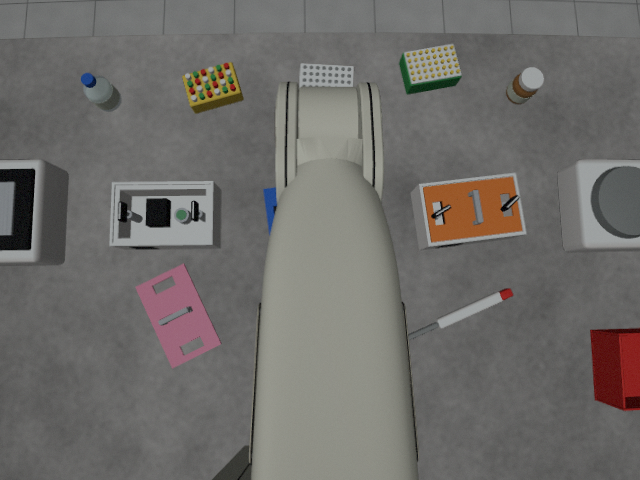

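The cover is level over the mat in the side view. I lower it to about 3 cm above and compare the two there.

Call:
{"fn": "send_rows", "kwargs": {"moves": [[-0.002,0,0.02,0],[0,0,0.03,0],[0,0,0.03,0],[0,0,0.03,0],[0,0,0.02,0],[0,0,0.02,0],[0,0,0,0],[0,0,0,0]]}}

```text
clock: 20.15
eef_pos: [0.4683, -0.0067, 0.0525]
tool_rot: [-0.065, 0.998, 0.0, -0.0]
ft_force: [0.7, -0.1, -2.1]
grip_width: 0.0109
```

```bash
python3 st.py .4685 -.0068; python3 - <<'E'
from m import *
n="side"
p,d=cams.camera(n); cv2.imwrite(f"pics/{n}6.png",p)
H,S,V=cv2.split(cv2.cvtColor(p,cv2.COLOR_BGR2HSV))
m=((H>105)&(H<130)&(S>150)&(V>60)); m[:,:240]=0; m[:150]=0
c=big(m)[0].reshape(-1,2)
ys,xs=np.nonzero(m); P=depthpts(n,np.c_[xs,ys],d); z=np.median(P[:,2]); print("z",z)
A=np.c_[P[:,:2],np.ones(len(P))]; k=np.linalg.lstsq(A,P[:,2],rcond=None)[0]; print("tilt",k)
print(rect(plane(n,c,z)))
cv2.imwrite("pics/s6c.png",cv2.resize(p[200:330,240:370],None,fx=4.5,fy=4.5))
E
```

```text
20.15 psi 187.4021409626014 pos [ 0.4683 -0.0067  0.0525] j [-0.0142  0.3425 -0.364   0.865   0.     -0.1434] w 0.010872248773657237 F [ 0.7465 -0.0731 -2.0819] M [ 0.0818 -0.0365 -0.0187]
to go tool x,y -0.0002099278337705643 -0.00016096815710848057
z 0.04328243930418607
tilt [-0.373   0.5041  0.2104]
(array([467.7218,  -2.1109]), array([120.3725, 202.9605]), np.float32(97.26808))
```

View pics/s6c.png

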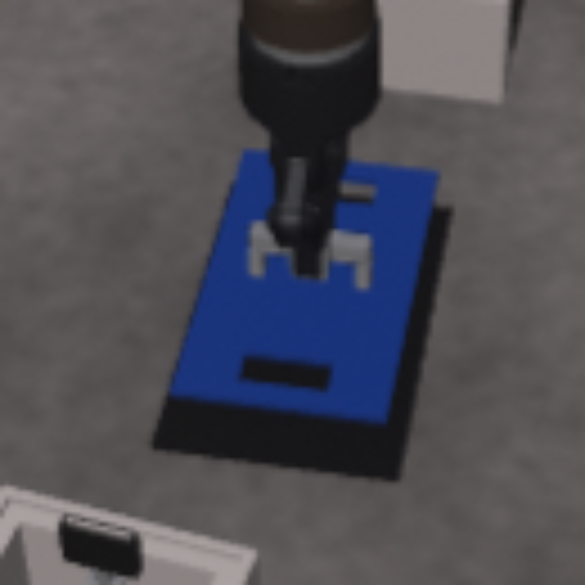

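```bash
cat > pl.py <<'E'
from m import *
def run(save,n="side"):
    p,d=cams.camera(n); cv2.imwrite(f"pics/{save}.png",p); np.save(save+".npy",d)
    H,S,V=cv2.split(cv2.cvtColor(p,cv2.COLOR_BGR2HSV))
    m=((H>105)&(H<130)&(S>150)&(V>60)); m[:,:240]=0; m[:150]=0; m[:,400:]=0; m[330:]=0
    c=big(m)[0]; mm=np.zeros(m.shape,np.uint8); cv2.drawContours(mm,[c],-1,1,-1)
    me=cv2.erode((m&(mm>0)).astype(np.uint8),np.ones((3,3)))
    ys,xs=np.nonzero(me); P=depthpts(n,np.c_[xs,ys],d); P=P[d[ys,xs]>0]
    for _ in range(6):
        A=np.c_[P[:,:2]-[.469,-.007],np.ones(len(P))]; k=np.linalg.lstsq(A,P[:,2],rcond=None)[0]; r=P[:,2]-A@k; P=P[abs(r)<max(.003,2*np.std(r))]
    print("plate z at centre, slopes",k[2],k[:2],len(P))
    z=k[2]; hull=cv2.convexHull(c).reshape(-1,2)
    R=rect(plane(n,hull,z)); print("plate rect",R)
    q=cv2.approxPolyDP(cv2.convexHull(c),6,True).reshape(-1,2); print("corners px",q.tolist()); 
    W=plane(n,q,z)[:,:2]*1000; print(W, "mean",W.mean(0))
E
python3 -c "
from pl import run; run('side7')"; python3 st.py
```

```text
plate z at centre, slopes 0.04407215671793292 [-0.0007  0.0008] 1409
plate rect (array([468.2491,  -2.2203]), array([120.3764, 203.0223]), np.float32(97.19592))
corners px [[294, 233], [336, 238], [324, 293], [278, 287]]
[[ 539.3274  -94.1203]
 [ 423.7317 -108.7406]
 [ 398.9251   89.4168]
 [ 512.3026  104.2003]] mean [468.5717  -2.3109]
20.25 psi 187.40664377533773 pos [ 0.4695 -0.0067  0.0535] j [-0.0142  0.341  -0.3627  0.8647  0.     -0.1435] w 0.010912564523869288 F [-0.0746  0.7686 -1.7121] M [ 0.0377 -0.0321 -0.0132]
```

The plate is level at z 0.044 and yaw 97.2–97.3°, against 97.4° for the mat. In the same view it sits about 2 mm to +y of the mat's centre, so I shift 1.5 mm and lower gently.

Call:
{"fn": "send_rows", "kwargs": {"moves": [[0,-0.0015,0,0],[0,0,0.01,0],[0,0,0.01,0],[0,0,0.006,0],[0,0,0.003,0],[0,0,0,0],[0,0,0,0]]}}

```text
clock: 20.95
eef_pos: [0.4685, -0.0082, 0.0232]
tool_rot: [-0.065, 0.998, -0.0, -0.0]
ft_force: [0.3, -0.3, -2.9]
grip_width: 0.0111
```

```bash
python3 st.py; python3 -c "
from pl import run; run('side8')
from h import *
p=cv2.imread('pics/side8.png');cv2.imwrite('pics/s8c.png',cv2.resize(p[200:330,240:370],None,fx=4.5,fy=4.5))"
```

```text
20.95 psi 187.40384873673494 pos [ 0.4685 -0.0082  0.0232] j [-0.0174  0.3846 -0.3964  0.79   -0.     -0.1467] w 0.01107564826922938 F [ 0.3229 -0.3295 -2.8535] M [-0.0348 -0.0128 -0.0256]
plate z at centre, slopes 0.01420255073049141 [-0.0036  0.0008] 1378
plate rect (array([468.4655,  -3.4778]), array([121.4596, 202.6266]), np.float32(97.4605))
corners px [[294, 241], [336, 246], [325, 300], [278, 294]]
[[ 540.1468  -93.6376]
 [ 422.8765 -108.8114]
 [ 397.096    85.7004]
 [ 514.9461  101.7463]] mean [468.7664  -3.7506]
```

View pics/s8c.png

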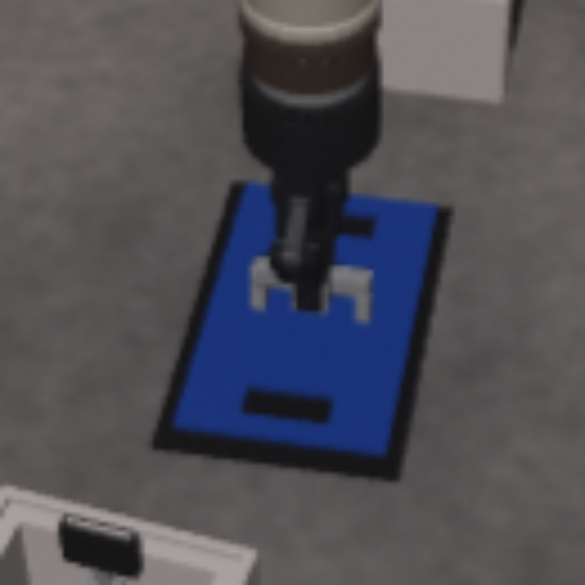

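The plate is centred to about 1 mm, with even margins all round. I lower the last 5 mm.

Call:
{"fn": "send_rows", "kwargs": {"moves": [[-0.001,-0.001,0,0],[0,0,0.001,0],[0,0,0.001,0],[0,0,0.001,0],[0,0,0,0],[0,0,0,0]]}}

```text
clock: 21.6
eef_pos: [0.4695, -0.009, 0.0203]
tool_rot: [-0.065, 0.998, 0.0, -0.0]
ft_force: [0.6, -0.5, -3.1]
grip_width: 0.0109
```

Call:
{"fn": "send_rows", "kwargs": {"moves": [[0,0,0.001,0],[0,0,0,0],[0,0,0,0]]}}

```text
clock: 21.9
eef_pos: [0.4696, -0.009, 0.0193]
tool_rot: [-0.065, 0.998, 0.0, -0.0]
ft_force: [0.3, 0.7, -2.3]
grip_width: 0.0108
```

Call:
{"fn": "send_rows", "kwargs": {"moves": [[0,0,0.001,0],[0,0,0,0],[0,0,0,0]]}}

```text
clock: 22.2
eef_pos: [0.4696, -0.0091, 0.0183]
tool_rot: [-0.065, 0.998, 0.0, -0.0]
ft_force: [0.6, -0.6, -2.8]
grip_width: 0.011
```

Call:
{"fn": "send_rows", "kwargs": {"moves": [[0,0,0.001,0],[0,0,0,0],[0,0,0,0]]}}

```text
clock: 22.5
eef_pos: [0.4697, -0.0091, 0.0181]
tool_rot: [-0.065, 0.998, -0.0, 0.0]
ft_force: [-1.9, -0.7, 5.5]
grip_width: 0.0108
```

Call:
{"fn": "send_rows", "kwargs": {"moves": [[0,0,0.001,0],[0,0,0,0],[0,0,0,0]]}}

```text
clock: 22.8
eef_pos: [0.4696, -0.0091, 0.0181]
tool_rot: [-0.065, 0.998, -0.0, 0.0]
ft_force: [-5.7, -1.0, 13.5]
grip_width: 0.0109
```

Contact: 13 N. I ease off 1 mm, open, and lift away.

Call:
{"fn": "send_rows", "kwargs": {"moves": [[0,0,-0.001,0],[0,0,0,0],[0,0,0,0]]}}

```text
clock: 23.1
eef_pos: [0.4697, -0.0091, 0.0181]
tool_rot: [-0.065, 0.998, -0.0, 0.0]
ft_force: [-3.8, -0.6, 7.3]
grip_width: 0.0109
```

Call:
{"fn": "send_rows", "kwargs": {"moves": [[0,0,0,0],[0,0,0,0],[0,0,0,0],[0,0,0,0],[0,0,0,0],[0,0,-0.01,0],[0,0,-0.03,0],[0,0,-0.04,0],[0,0,-0.04,0],[0,0,-0.04,0],[0,0,-0.04,0]], "claw": 0}}

```text
clock: 24.2
eef_pos: [0.4693, -0.009, 0.2198]
tool_rot: [-0.065, 0.998, -0.0, 0.0]
ft_force: [1.3, -0.4, 0.4]
grip_width: 0.0427
```

```bash
python3 st.py; python3 -c "
from pl import run; run('side9')
from h import *
p=cv2.imread('pics/side9.png')
V=p.max(2); m=(V<45).astype(np.uint8); m[:,:240]=0;m[:,380:]=0;m[:225]=0;m[330:]=0
B=cv2.cvtColor(p,cv2.COLOR_BGR2HSV); m|=((B[...,0]>105)&(B[...,0]<130)&(B[...,1]>120)).astype(np.uint8)*(m.shape[0]>0); m[:,:240]=0;m[:,380:]=0;m[:225]=0;m[330:]=0
print('mat',rect(plane('side',big(m)[0].reshape(-1,2),.004)))
cv2.imwrite('pics/s9c.png',cv2.resize(p[200:330,240:370],None,fx=4.5,fy=4.5))"
```

```text
24.2 psi 187.40184746659307 pos [ 0.4693 -0.009   0.2198] j [-0.0193  0.1849 -0.0961  1.2888  0.     -0.1485] w 0.04274002256351595 F [ 1.3451 -0.352   0.3599] M [ 0.0307 -0.066   0.0206]
plate z at centre, slopes 0.009045122567790003 [0.0007 0.0031] 1556
plate rect (array([469.7643,  -5.3193]), array([121.9344, 204.4718]), np.float32(97.29302))
corners px [[294, 242], [336, 247], [325, 301], [278, 295]]
[[ 540.7651  -94.9327]
 [ 423.1103 -110.1982]
 [ 397.346    84.6217]
 [ 515.6117  100.7606]] mean [469.2083  -4.9372]
mat (array([469.7488,  -4.3977]), array([139.0829, 219.0219]), np.float32(97.44869))
```

View pics/s9c.png

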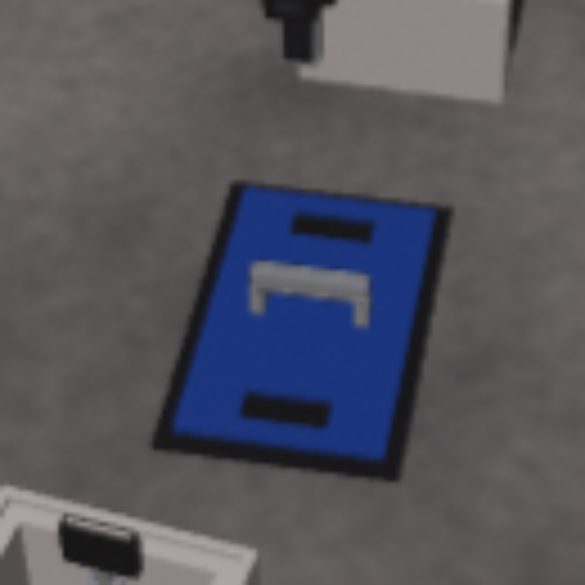

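View pics/side9.png

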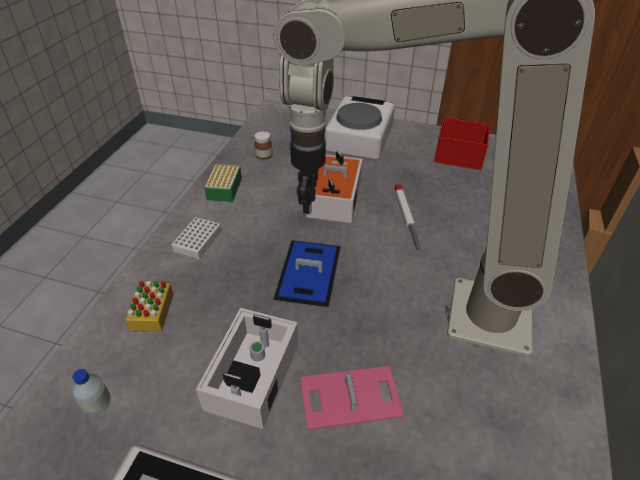

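The cover lies flat at (308,272), centred within 1 mm and square within 0.2°, and the gripper is clear of it. One last check of the wings, then I hand in.

```bash
python3 -c "
from m import *
for n in ('side',):
    p=cv2.imread('pics/side9.png'); d=np.load('side9.npy'); wings(p,d,n)
o=monitor.get_obs(); print(o['clock'],np.abs(o['joint_vel']).max())
order.job_done()"
```

```text
side L 159 rectc [490.7025 403.8017] mean [489.7878 405.7354] size [39.0729 11.9487] ang 1.1241105542714536 zmax [0.1127 0.1171]
side H few
side R 133 rectc [490.1414 253.1635] mean [489.4205 255.2915] size [40.0895 13.6798] ang -0.024158473164561656 zmax [0.1126 0.1168]
24.25 0.17222643053085315
the job is handed in; nothing more can be done
```

I opened the blue-covered optics module and handed the job in at about 24 s. I turned the left thumbscrew and then the right to their hard stops, where I felt about 1 N m of resistance. I then lifted the blue cover off by its bar and laid it right way up on the black mat, with a contact force of about 13 N.

**Last checks:**
- **Cover:** it lies level, with its top face at z = 9 mm. In the side view it is within about 1 mm of the mat's centre and 0.2° of square.
- **Screws:** both wings are still standing in the module, within about 1° of their slots.
- **Gripper:** it was open and about 0.2 m above the cover. The arm was still moving slightly (joint speed 0.17 rad/s) when I handed in.

**Disagreements:** the two cameras differed by about 3 mm in y on the mat's centre. The side camera also read 2 to 4 mm off the arm's own position. I centred the cover by comparing it with the mat in the same side view and did not check it from the top camera after release.

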